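# Find the nut driver that fits the carving clamp's lock nut

### The arm

A 6-joint arm with a two-finger parallel gripper is mounted at the origin on the work surface. World frame = base frame: x ahead of the robot, y to its left, z up, the work surface at z = 0. Lengths are in m, angles in rad, forces in N, time in s.
With the tool pointing down it reaches from about 0.325 to 0.875 m from the base axis. Payload 4.4 kg.
Tool frame: the origin (TCP) lies at the very end of the fingers, on their centre line; the grasp point (between the pads) lies 19 mm behind it; z points along the fingers, y is the direction in which the jaws open and shut (so a half turn about z gives the same grasp; the last joint's range is limited). The gripper opens to 85 mm and grips with 20 to 120 N. Pads are 22 mm wide; open, the fingers measure 114 mm over their backs; the gripper's body (76 mm by 85 mm) begins 54 mm behind the grasp point. The pads swing forward as they close: fully open they stand 13 mm farther back than shut.
Start: joints at [1.006, 0.207, 1.542, -0, 1.393, -0.15], TCP at [0.231, 0.526, 0.231] pointing down, gripper open.
Joint ranges: [-2.73, 2.73], [-0.86, 2.22], [0.23, 2.46], [-1.11, 4.25], [0.08, 2.63], [-2.82, 2.82]. Speed limits (rad/s): [2.79, 2.79, 3.14, 3.14, 3.14, 3.14].

### API

Orientations are given as a unit quaternion [x, y, z, w].
In Python, from rig import manip gives the robot as it stands.
- The arm moves only by the tool send_rows, never from a script. Its arguments are lists of equal length, an entry for each row: "grip": the opening, from 0 (shut) to 1 (fully open); "translation": the shift along the tool's x, y, z in units of 25 mm (1.0 is 25 mm), a list of three; "yaw": the turn about the tool's z in rad. In form: {"grip": [grip, ...], "translation": [[tx, ty, tz], ...], "yaw": [yaw, ...]}. A call has 1 to 20 rows; each row is the pose to reach, as a shift and turn from the pose commanded when the call began, along the tool's axes at that moment; what a row does not reach only later rows make up. A row lasts 1/12 s, in which the tool goes at most 41.7 mm and 7.16 degrees, less where a joint would pass 70% of its speed; a pose out of reach is approached as far as the arm can. A call with a gripper value outside its range is refused whole. The fingers move at their own pace and stop on an object; "squeeze" is the grip in N (left out, the last holds). Time passes only in rows, so rows that repeat a pose let the fingers close. It gives the time, the measured TCP pose, the force and the opening at its end, in the units of the state.
- manip.read_state(): the state, without advancing time (a new reading comes with each control period).
- manip.camera(name): name is "side" or "top"; returns the picture (480x640x3 uint8, blue, green, red); there is no depth.
- manip.get_calibration(name): a dict with "intrinsics" (3x3 intrinsics, pixels), "distortion" ([k1, k2, p1, p2, k3] as OpenCV has them; the pictures are not rectified), "rvec" (rotation vector, rad) and "tvec" (3), from world to camera coordinates, as OpenCV has them. Camera axes: x right, y down, z forward; pixel columns grow to the right and rows downward; lengths in m; the calibration is good to about 2 mm. A picture is of the moment at which its call begins. get_calibration takes no time and is no camera call.
- manip.job_done(): hands the job in, once; it reports no verdict.
The state is a dict: "clock": time; "joint_pos": joint angles; "qvel": joint speeds; "effort": joint torques, N m; "eef_pos": TCP position; "tcp_rot": TCP orientation; "force": force on the tool from outside, world axes, zero at the start; "wrist_torque": the same for the moment, N m; "width": opening from 0.0 (shut) to 1.0 (fully open).
Only numpy, scipy, OpenCV 4.12 (cv2) and the standard library are available. Lean on these libraries where they do the work, as an engineer would, in place of code of your own. Each camera call takes 0.05 s, during which the arm holds its last target. There are 200 camera calls.

### The job

Try the nut drivers from the rack on the hex nut in the clamp that is bolted to the bench, until one goes fully down over it. Finish while holding that driver by its handle, upright and fully seated on the nut; the drivers that you do not need must stand in pockets of the rack. Do not let a driver fall over, and leave the mallet, plane, offcut and jar alone.

Things in the scene. Friction and masses are not known exactly. Their poses are not given: they have to be found in the camera images.
- clamp_seat (a point): centre of the well floor, 31 mm above the bench, of the lock head on the clamp; axes are the clamp base's (z up). The clamp is a grey cast plate 130 x 130 mm, 25 mm high at its middle, bolted to the bench. A fully seated driver has its origin here. The nut is turned otherwise than the base; see the lock head whose origin lies 6 mm under it
- rack: fixed plywood rack 80 x 230 x 30 mm, origin at the centre of its underside; three round pockets of 56 mm diameter, floor 12 mm above the origin, centred at y = -75, 0 and 75 mm along its own y axis (x = 0)
- nut_a: one of three fixed lock heads: a steel collar 64 mm across, 22 mm tall, with a brass hex nut in a round well. Any of the three may be the one on the clamp, which is to be worked on; the other two are spares on a dark board. All: origin at the centre of the underside, z up; well floor 6 mm, nut top 19 mm (3 mm bevel), rim 22 mm above it
- nut_b: a second lock head, as nut_a. Nuts of all three: flats face the head's x axis and every 60 degrees from there; 17.5, 24 and 31 mm between flats, in wells of 34, 43 and 56 mm diameter; which head has which is not told
- nut_c: the third lock head, as nut_a and nut_b. Only the fitting driver goes down to the well floor: one too narrow stops on the nut's bevel, 12 to 13 mm above the floor; one too wide on the collar's rim, 16 mm above it; the right one, if off centre or turned wrong, may catch on the nut's corners 10 mm above it
- driver_a: one of three nut drivers with alike handles and sockets of three widths, each upright in a rack pocket, mouth down. All: origin at the centre of the open mouth (lowest face), z up to the handle; square wooden handle 28 x 28 mm, from 36 to 86 mm above the origin, its flats facing the x and y axes; below it a short neck; 0.18 to 0.33 kg. Socket: see driver_b
- driver_b: a second nut driver, handle as driver_a. Sockets of all three: a six-sided steel tube 30 mm tall, wall 3 mm, open below for 24 mm, hexagonal mouth with flats that face the driver's x axis and every 60 degrees from there
- driver_c: the third nut driver, else as driver_a and driver_b. The three mouths are 20, 27 and 34 mm between flats (26, 33 and 40 mm outside), 2.5 to 3 mm wider than the nuts they fit; which driver has which is not marked: look or try
- mallet: wooden mallet lying on the bench; leave alone
- plane: small metal hand plane, 160 x 50 x 70 mm, leave alone; origin under its middle
- offcut: wood offcut 120 x 60 x 30 mm, leave alone; origin under its middle
- jar: amber jar, 60 mm across, 90 mm tall, leave alone; origin under its middle
Things that resemble listed ones, but are neither listed nor needed, are in the scene too. Leave any green or turquoise look-alike of the driver_a alone.

How it is judged:
At the end, for the whole second after the job is handed in: A driver is gripped by the fingers (over 2 N), still, upright within 4 degrees, its mouth within 3 mm sideways of the clamp's well centre and less than 3 mm above the well floor (only the fitting driver can be); the other two stand free and upright, mouth down on the floor of a pocket in the rack (((horizontal distance between driver_a and clamp_seat below 0.003 m and z of driver_a in the frame of clamp_seat below 0.003 m and angle between driver_a's own z axis and vertical below 0.07 rad and contact force between the fingers and driver_a above 2 N and linear speed of driver_a below 0.01 m/s and angular speed of driver_a below 0.1 rad/s and z of driver_b in the frame of rack between 0.007 and 0.017 m and x of driver_b in the frame of rack between -0.02 and 0.02 m and y of driver_b in the frame of rack between -0.097 and 0.097 m and angle between each of driver_b, driver_c's own z axis and vertical below 0.15 rad and contact force between the fingers and driver_b below 0.5 N and linear speed of each of driver_b, driver_c below 0.02 m/s and z of driver_c in the frame of rack between 0.007 and 0.017 m and x of driver_c in the frame of rack between -0.02 and 0.02 m and y of driver_c in the frame of rack between -0.097 and 0.097 m and contact force between the fingers and driver_c below 0.5 N) or (horizontal distance between driver_b and clamp_seat below 0.003 m and z of driver_b in the frame of clamp_seat below 0.003 m and angle between driver_b's own z axis and vertical below 0.07 rad and contact force between the fingers and driver_b above 2 N and linear speed of driver_b below 0.01 m/s and angular speed of driver_b below 0.1 rad/s and z of driver_a in the frame of rack between 0.007 and 0.017 m and x of driver_a in the frame of rack between -0.02 and 0.02 m and y of driver_a in the frame of rack between -0.097 and 0.097 m and angle between each of driver_a, driver_c's own z axis and vertical below 0.15 rad and contact force between the fingers and driver_a below 0.5 N and linear speed of each of driver_a, driver_c below 0.02 m/s and z of driver_c in the frame of rack between 0.007 and 0.017 m and x of driver_c in the frame of rack between -0.02 and 0.02 m and y of driver_c in the frame of rack between -0.097 and 0.097 m and contact force between the fingers and driver_c below 0.5 N) or (horizontal distance between driver_c and clamp_seat below 0.003 m and z of driver_c in the frame of clamp_seat below 0.003 m and angle between driver_c's own z axis and vertical below 0.07 rad and contact force between the fingers and driver_c above 2 N and linear speed of driver_c below 0.01 m/s and angular speed of driver_c below 0.1 rad/s and z of driver_a in the frame of rack between 0.007 and 0.017 m and x of driver_a in the frame of rack between -0.02 and 0.02 m and y of driver_a in the frame of rack between -0.097 and 0.097 m and angle between each of driver_a, driver_b's own z axis and vertical below 0.15 rad and contact force between the fingers and driver_a below 0.5 N and linear speed of each of driver_a, driver_b below 0.02 m/s and z of driver_b in the frame of rack between 0.007 and 0.017 m and x of driver_b in the frame of rack between -0.02 and 0.02 m and y of driver_b in the frame of rack between -0.097 and 0.097 m and contact force between the fingers and driver_b below 0.5 N))); the arm keeps its last pose, push and grip.
It fails at once if a driver tips over or is dropped on its side (angle between any of driver_a, driver_b, driver_c's own z axis and vertical above 0.8 rad).
It fails at once if mallet, plane, offcut or jar is shifted by more than 30 mm (distance of any of mallet, plane, offcut, jar from where it was at the start of the episode above 0.03 m).
It also fails if it takes over 72 s, if anything falls off the work surface, if the arm or the gripper's body presses on something with over 40 N, if the wrist force passes 120 N, or if a joint passes its speed limit or range.

## Working session

There is one attempt and no reset: what is moved stays moved. The work goes in short steps, Python scripts to look and compute and a tool call to move; the robot and the scene stay as the last step left them, time stands still between calls to the robot, and variables do not carry over. Pictures are saved under pics/ and viewed, about 8 in all and at most 12, crops included, and the job is handed in when it is done.

Besides the shell and the picture viewer there is one more tool, called after "Emit:" as name([rows], argument=value, ...), one row to a line, values as JSON. send_rows: Moves the arm, as the interface text tells. Its arguments: {"type":"object","properties":{"grip":{"type":"array"},"translation":{"type":"array"},"yaw":{"type":"array"},"squeeze":{"type":"number"}},"required":["grip","translation","yaw"]}

```bash
mkdir -p pics; cat > h.py <<'E'
import numpy as np, cv2
from rig import manip
def cal(n):
    c=manip.get_calibration(n); return [np.array(c[k],float) for k in("intrinsics","distortion","rvec","tvec")]
def w(n,u,v,z):
    K,D,r,t=cal(n); R=cv2.Rodrigues(r)[0]
    p=cv2.undistortPoints(np.array([[[u,v]]],float),K,D)[0,0]
    d=R.T@np.array([p[0],p[1],1]); o=-R.T@t.ravel()
    return o+d*(z-o[2])/d[2]
def px(n,P):
    K,D,r,t=cal(n); return cv2.projectPoints(np.array(P,float).reshape(-1,3),r,t,K,D)[0].reshape(-1,2)
E
python3 - <<'E'
from h import *
for n in("top","side"):
    cv2.imwrite(f"pics/{n}0.png",manip.camera(n))
    K,D,r,t=cal(n);print(n,K[0,0],-cv2.Rodrigues(r)[0].T@t.ravel())
print(manip.read_state())
E
```

```text
top 558.0321682879156 [0.48444345 0.01605889 1.23565274]
side 470.57723388902303 [ 0.41745637 -0.75629311  0.6742279 ]
{'clock': 0.1, 'joint_pos': array([ 1.00647668e+00,  2.07396664e-01,  1.54285224e+00,  2.97913371e-05,
        1.39350771e+00, -1.50483888e-01]), 'qvel': array([ 2.48175395e-04, -3.47655355e-05, -4.24347715e-03,  2.79171896e-03,
       -1.38279471e-03, -4.44856957e-04]), 'effort': array([-1.30560038e-03, -3.84093297e+01, -2.92548859e+01, -2.16765593e-04,
        4.88066260e-03, -1.07654685e-05]), 'eef_pos': array([0.2308335 , 0.5258621 , 0.23018724]), 'tcp_rot': array([ 2.05446970e-01,  9.78667651e-01, -1.00847960e-03, -3.92254168e-04]), 'force': array([ 0.18883567,  0.2660906 , -0.06489931]), 'wrist_torque': array([-0.00406544, -0.02794298, -0.01520337]), 'width': 1.0013058098162855}
```

View pics/top0.png

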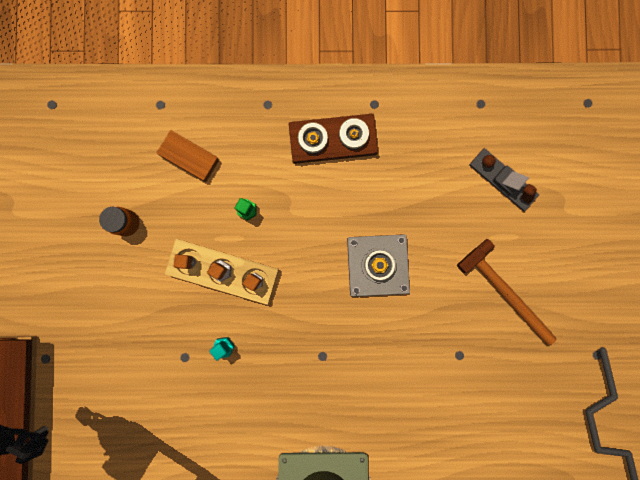

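View pics/side0.png

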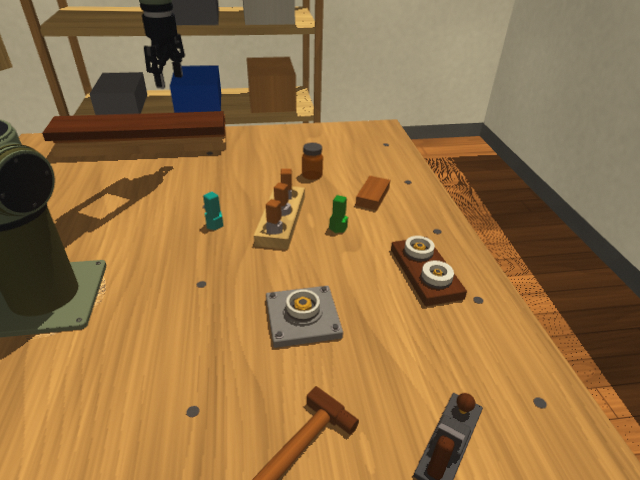

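The top picture shows the rack with brown-handled drivers at about (184,261), (219,271) and (255,281), the clamp head at (379,265) and the spare heads at (313,137) and (354,133). The look-alikes to leave alone are green (246,208) and turquoise (222,348). I'll confirm with one enlarged crop.

```bash
python3 - <<'E'
from h import *
a=cv2.imread("pics/top0.png");s=cv2.imread("pics/side0.png")
f=lambda i,x,y,ww,hh,W,H:cv2.resize(i[y:y+hh,x:x+ww],(W,H),interpolation=cv2.INTER_CUBIC)
A=f(a,162,230,125,80,500,320);B=f(a,345,230,70,75,299,320)
C=f(s,250,160,60,90,187,280);D=f(a,285,110,100,60,467,280);E=f(s,280,280,50,50,145,280)
out=np.hstack([A,B]); o2=np.hstack([C,D,E]); cv2.imwrite("pics/crop1.png",np.vstack([out,o2[:, :799]]))
E
```

```text
(no output)
```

View pics/crop1.png

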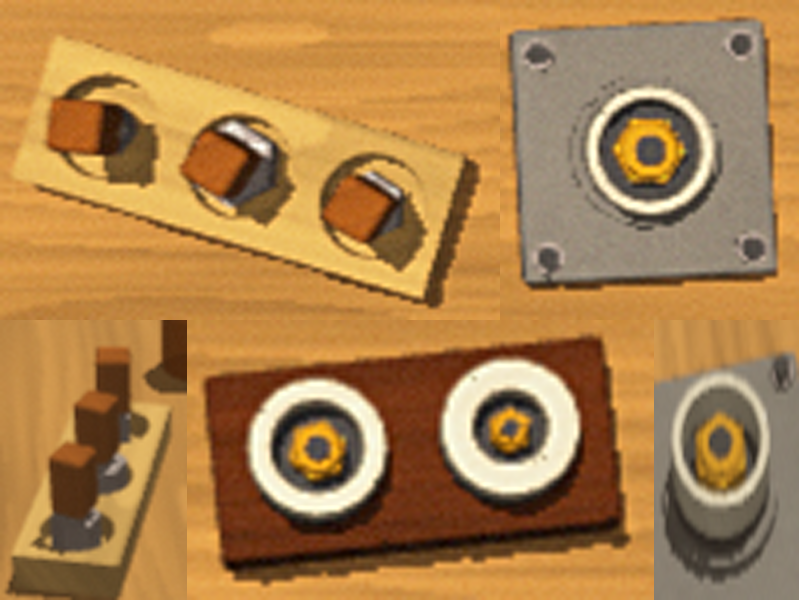

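The crop shows that the clamp head has the widest well (thin rim), with the medium and small nuts on the spare board. So the 34 mm socket is needed, and the middle driver at (219,271) looks widest. Next I measure the poses.

```bash
cat > m.py <<'E'
from h import *
a=cv2.imread("pics/top0.png").astype(int)
def grid(x0,x1,y0,y1,z):
    return np.array([[u,v,*w("top",u,v,z)[:2]] for v in range(y0,y1) for u in range(x0,x1)])
# nut
g=grid(366,394,252,280,.044); c=np.array([a[int(v),int(u)] for u,v,_,_ in g])
wt=np.clip((c[:,2]-c[:,0]-30)/100,0,1); P=g[:,2:]; n=(P*wt[:,None]).sum(0)/wt.sum()
for rr in (.018,.020):
    d=P-n; r=np.hypot(*d.T); k=r<rr; z=(d[:,0]+1j*d[:,1]); m=(wt*k*z**6).sum()
    print("nut c",n,"corner angle mod60",np.degrees(np.angle(m))/6, "area mm2",wt.sum()*np.ptp(P[:,0])*np.ptp(P[:,1])/len(P)*1e6)
# rim fit z=.047
g=grid(358,402,244,288,.047); c=np.array([a[int(v),int(u)] for u,v,_,_ in g])
k=(c.min(1)>185)&(np.hypot(g[:,2]-n[0],g[:,3]-n[1])<.036)
(cx,cy),r=cv2.minEnclosingCircle(g[k][:,2:].astype(np.float32)*1000); print("rim",cx,cy,r,"mean",g[k][:,2:].mean(0))
# handles top faces
for nm,u0,v0 in(("L",184,261),("M",219,271),("R",255,281)):
    m=np.zeros((480,640),np.uint8); s=a[v0-16:v0+17,u0-16:u0+17]
    mm=(s[...,2]>120)&(s[...,2]-s[...,1]>65)
    m[v0-16:v0+17,u0-16:u0+17]=mm
    cs,_=cv2.findContours(m,cv2.RETR_EXTERNAL,cv2.CHAIN_APPROX_NONE); q=max(cs,key=cv2.contourArea)
    ys,xs=np.nonzero(cv2.drawContours(np.zeros_like(m),[q],-1,1,-1)); 
    W=np.array([w("top",x,y,.098)[:2] for x,y in zip(xs,ys)])*1000
    print(nm,len(xs),"c",W.mean(0),cv2.minAreaRect(W.astype(np.float32)))
print("rack corners",[w("top",*p,.03)[:2].round(4) for p in((175.5,240),(279,269.5),(165.5,274))])
E
python3 m.py; python3 - <<'E'
from h import *
a=cv2.imread("pics/top0.png")
c=cv2.resize(a[250:292,198:242],None,fx=12,fy=12,interpolation=cv2.INTER_CUBIC)
d=cv2.resize(a[250:280,364:394],(270,504),interpolation=cv2.INTER_CUBIC) if 0 else cv2.resize(a[250:281,364:395],(270,270),interpolation=cv2.INTER_CUBIC)
o=np.zeros((504,798,3),np.uint8);o[:,:528]=c;o[:270,528:]=d;cv2.imwrite("pics/crop2.png",o)
E
```

```text
nut c [ 0.49679504 -0.12446224] corner angle mod60 29.19663685715483 area mm2 865.3011781598242
nut c [ 0.49679504 -0.12446224] corner angle mod60 28.7308319553852 area mm2 865.3011781598242
rim 497.3211669921875 -124.5821533203125 30.39227867126465 mean [ 0.49740936 -0.12442151]
L 153 c [507.07669129 286.48755725] ((506.80352783203125, 286.79534912109375), (24.305410385131836, 24.342187881469727), 89.65422058105469)Traceback (most recent call last):
  File "m.py", line 22, in <module>
    W=np.array([w("top",x,y,.098)[:2] for x,y in zip(xs,ys)])*1000
                ~^^^^^^^^^^^^^^^^
  File "h.py", line 6, in w
    K,D,r,t=cal(n); R=cv2.Rodrigues(r)[0]
            ~~~^^^
  File "h.py", line 4, in cal
    c=manip.get_calibration(n); return [np.array(c[k],float) for k in("intrinsics","distortion","rvec","tvec")]
ValueError: time passes only in moves, steps and waits
```

View pics/crop2.png

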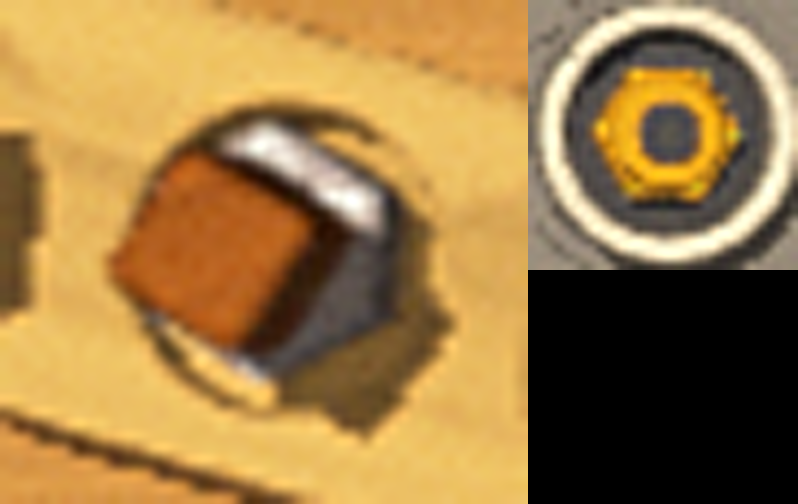

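The crop shows that the middle driver's hex edges (top-right edge from (260,120) to (390,200)) run parallel to a handle edge, so its x axis points up-right. The nut has corners to the left and right. I'll cache the calibration and finish measuring.

```bash
sed -i 's/^def cal(n):/import functools\n@functools.cache\ndef cal(n):/' h.py; python3 m.py; python3 - <<'E'
from h import *
from scipy.spatial.transform import Rotation as R
s=manip.read_state();print(s["eef_pos"]);print(R.from_quat(s["tcp_rot"]).as_matrix().round(3))
E
```

```text
nut c [ 0.49679504 -0.12446224] corner angle mod60 29.19663685715483 area mm2 865.3011781598242
nut c [ 0.49679504 -0.12446224] corner angle mod60 28.7308319553852 area mm2 865.3011781598242
rim 497.3211669921875 -124.5821533203125 30.39227867126465 mean [ 0.49740936 -0.12442151]
L 153 c [507.07669129 286.48755725] ((506.80352783203125, 286.79534912109375), (24.305410385131836, 24.342187881469727), 89.65422058105469)
M 152 c [487.57664295 216.43610207] ((487.4527282714844, 216.34483337402344), (24.84337043762207, 25.151634216308594), 56.509151458740234)
R 155 c [463.97674337 144.22935627] ((463.8367004394531, 144.255615234375), (25.474435806274414, 25.004405975341797), 60.032264709472656)
rack corners [array([0.5534, 0.3131]), array([0.4885, 0.0903]), array([0.4804, 0.3337])]
[0.2308335  0.5258621  0.23018724]
[[-0.916  0.402 -0.001]
 [ 0.402  0.916 -0.002]
 [ 0.    -0.002 -1.   ]]
```

Emit:
send_rows([
  [-14.38, -7.21, 0],
  [-14.38, -7.21, 0],
  [-14.38, -7.21, 0],
  [-14.38, -7.21, 0],
  [-14.38, -7.21, 0],
  [-14.38, -7.21, 0],
  [-14.38, -7.21, 0],
  [-14.38, -7.21, 0],
  [-14.38, -7.21, 0],
  [-14.38, -7.21, 0],
  [-14.38, -7.21, 0],
  [-14.38, -7.21, 0],
  [-14.38, -7.21, 2],
  [-14.38, -7.21, 4],
  [-14.38, -7.21, 4],
  [-14.38, -7.21, 4],
  [-14.38, -7.21, 4],
  [-14.38, -7.21, 4],
], grip=[0.75, 0.75, 0.75, 0.75, 0.75, 0.75, 0.75, 0.75, 0.75, 0.75, 0.75, 0.75, 0.75, 0.75, 0.75, 0.75, 0.75, 0.75], yaw=[1.7, 1.7, 1.7, 1.7, 1.7, 1.7, 1.7, 1.7, 1.7, 1.7, 1.7, 1.7, 1.7, 1.7, 1.7, 1.7, 1.7, 1.7], squeeze=40)

```text
clock: 1.6
eef_pos: [0.4892, 0.2173, 0.1328]
tcp_rot: [0.871, 0.492, 0.001, 0.0]
force: [0.6, 0.1, 0.6]
width: 0.75
```

```bash
python3 - <<'E'
from h import *
from scipy.spatial.transform import Rotation as R
s=manip.read_state();print(s["eef_pos"]);print(R.from_quat(s["tcp_rot"]).as_matrix().round(3))
a=manip.camera("side");b=manip.camera("top")
f=lambda i,x,y,n:cv2.resize(i[y:y+n,x:x+n],(398,398),interpolation=cv2.INTER_CUBIC)
cv2.imwrite("pics/c3.png",np.hstack([f(a,215,100,140),f(b,150,200,140)]))
E
```

```text
[0.48919342 0.21728183 0.13281887]
[[ 0.516  0.856  0.003]
 [ 0.856 -0.516  0.001]
 [ 0.002  0.002 -1.   ]]
```

View pics/c3.png

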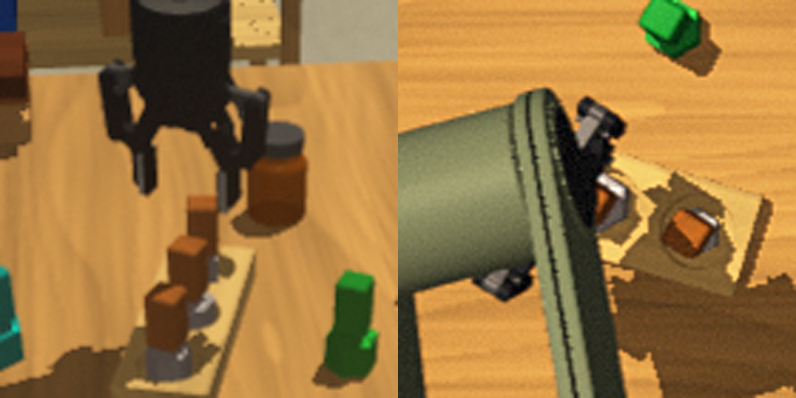

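The fingers straddle the middle handle (188,240 in the side crop), clear of its neighbours. I go down and grip.

Emit:
send_rows([
  [-0.05, -0.03, 1],
  [-0.05, -0.03, 2],
  [-0.05, -0.03, 2.7],
  [-0.05, -0.03, 3.05],
  [-0.05, -0.03, 3.05],
  [-0.05, -0.03, 3.05],
  [-0.05, -0.03, 3.05],
  [-0.05, -0.03, 3.05],
  [-0.05, -0.03, 3.05],
  [-0.05, -0.03, 3.05],
  [-0.05, -0.03, 3.05],
  [-0.05, -0.03, 3.05],
  [-0.05, -0.03, 3.05],
  [-0.05, -0.03, 3.05],
  [-0.05, -0.03, 3.05],
], grip=[0.75, 0.75, 0.75, 0.75, 0.75, 0.75, 0, 0, 0, 0, 0, 0, 0, 0, 0], yaw=[0, 0, 0, 0, 0, 0, 0, 0, 0, 0, 0, 0, 0, 0, 0], squeeze=50)

```text
clock: 2.95
eef_pos: [0.4878, 0.2166, 0.0566]
tcp_rot: [0.871, 0.492, 0.001, 0.0]
force: [-0.4, -0.4, 7.0]
width: 0.319
```

Emit:
send_rows([
  [0, 0, -0.5],
  [0, 0, -1.5],
  [0, 0, -3],
  [0, 0, -4],
  [0, 0, -4],
  [0, 0, -4],
  [0, 0, -4],
  [0, 0, -4],
], grip=[0, 0, 0, 0, 0, 0, 0, 0], yaw=[0, 0, 0, 0, 0, 0, 0, 0])

```text
clock: 3.62
eef_pos: [0.4845, 0.2156, 0.1525]
tcp_rot: [0.871, 0.492, -0.003, -0.001]
force: [0.4, -1.2, -3.3]
width: 0.321
```

Emit:
send_rows([
  [0, 0, -1],
  [0, 0, -1.5],
  [-1.5, 1, -1.5],
  [-3, 2, -1.5],
  [-4.5, 3, -1.5],
  [-6, 4, -1.5],
  [-7.5, 5, -1.5],
  [-9, 5.9, -1.5],
  [-10.4, 6.8, -1.5],
  [-11.38, 7.45, -1.5],
  [-11.38, 7.45, -1.5],
  [-11.38, 7.45, -1],
  [-11.38, 7.45, 0],
  [-11.38, 7.45, 0.5],
  [-11.38, 7.45, 0.5],
  [-11.38, 7.45, 0.5],
  [-11.38, 7.45, 0.5],
  [-11.38, 7.45, 0.5],
], grip=[0, 0, 0, 0, 0, 0, 0, 0, 0, 0, 0, 0, 0, 0, 0, 0, 0, 0], yaw=[0, 0, -0.1, -0.2, -0.3, -0.4, -0.5, -0.525, -0.525, -0.525, -0.525, -0.525, -0.525, -0.525, -0.525, -0.525, -0.525, -0.525])

```text
clock: 5.12
eef_pos: [0.4999, -0.1237, 0.1435]
tcp_rot: [0.713, 0.701, 0.0, 0.001]
force: [1.4, 0.1, -2.5]
width: 0.319
```

```bash
cat > look.py <<'E'
import sys
from h import *
from scipy.spatial.transform import Rotation as R
s=manip.read_state();print(s["eef_pos"],s["force"],s["width"],s["clock"]);print(R.from_quat(s["tcp_rot"]).as_matrix().round(4))
a=manip.camera("side");b=manip.camera("top")
cv2.imwrite("pics/side_raw.png",a)
f=lambda i,x,y,n:cv2.resize(i[y:y+n,x:x+n],(398,398),interpolation=cv2.INTER_CUBIC)
cv2.imwrite(sys.argv[1],np.hstack([f(a,245,220,110),f(b,330,215,100)]))
E
python3 look.py pics/c4.png
```

```text
[ 0.49988335 -0.12367658  0.14346182] [ 1.38933693  0.07847842 -2.49098314] 0.31940185299205354 5.1167
[[ 1.760e-02  9.998e-01  1.700e-03]
 [ 9.998e-01 -1.760e-02 -7.000e-04]
 [-7.000e-04  1.700e-03 -1.000e+00]]
```

View pics/c4.png

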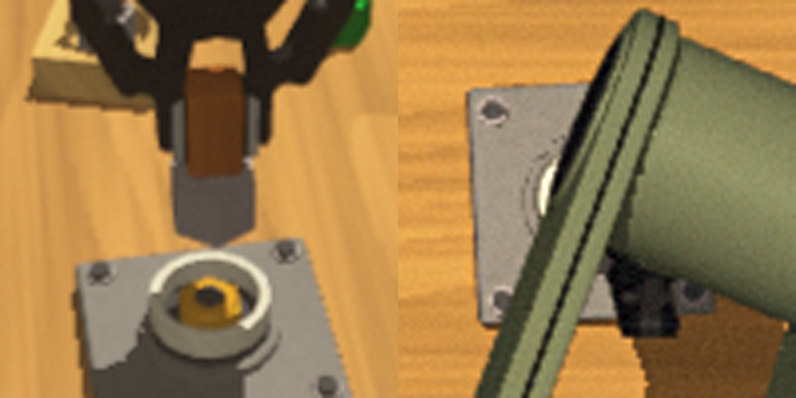

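The side crop shows the driver hanging upright with a hex corner facing the camera at about (215,245), and the nut likewise with a corner toward the camera. I check the projection residuals of the nut rim and socket in the side camera.

```bash
python3 - <<'E'
from h import *
a=cv2.imread("pics/side_raw.png")
t=np.linspace(0,2*np.pi,200)
def C(x,y,r,z): return np.c_[x+r*np.cos(t),y+r*np.sin(t),0*t+z]
S=6;x0,y0=280,245
im=cv2.resize(a[y0:y0+80,x0-10:x0+70],None,fx=7,fy=7,interpolation=cv2.INTER_CUBIC)
def dr(P,col): cv2.polylines(im,[((px("side",P)-[x0-10,y0]+.5)*7).astype(np.int32)],True,col,1)
dr(C(.4972,-.1245,.032,.047),(0,0,255)); dr(C(.4972,-.1245,.028,.047),(0,0,255))
h=np.radians(30+60*np.arange(6)-1)
dr(np.c_[.4972+.0179*np.cos(h),-.1245+.0179*np.sin(h),0*h+.041],(255,0,255))
for z in(.101,.131): dr(np.c_[.4999+.0231*np.cos(h),-.1237+.0231*np.sin(h),0*h+z],(0,255,0))
cv2.imwrite("pics/c5.png",im)
E
```

```text
(no output)
```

View pics/c5.png

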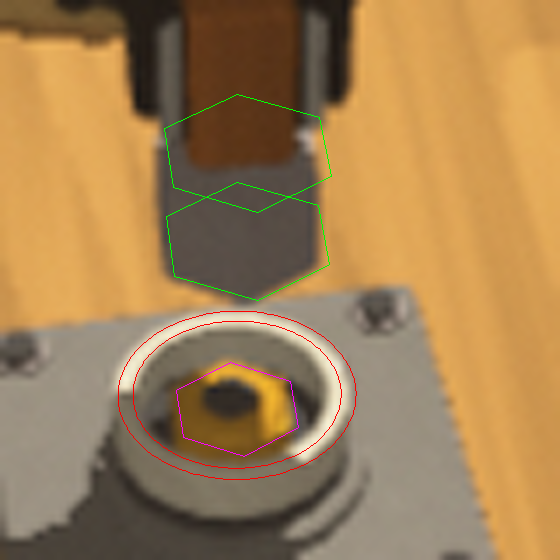

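The residuals show the driver about 1 mm left of prediction relative to the nut, and the socket width matches 40 mm. I correct by that and descend part way.

Emit:
send_rows([
  [-0.03, -0.09, 0],
  [-0.03, -0.09, 0.5],
  [-0.03, -0.09, 1],
  [-0.03, -0.09, 1.5],
  [-0.03, -0.09, 1.8],
  [-0.03, -0.09, 2],
  [-0.03, -0.09, 2],
  [-0.03, -0.09, 2.1],
  [-0.03, -0.09, 2.2],
  [-0.03, -0.09, 2.3],
  [-0.03, -0.09, 2.4],
  [-0.03, -0.09, 2.5],
  [-0.03, -0.09, 2.5],
  [-0.03, -0.09, 2.5],
], grip=[0, 0, 0, 0, 0, 0, 0, 0, 0, 0, 0, 0, 0, 0], yaw=[0, 0, 0, 0, 0, 0, 0, 0, 0, 0, 0, 0, 0, 0])

```text
clock: 6.38
eef_pos: [0.4969, -0.1243, 0.08]
tcp_rot: [0.713, 0.701, 0.0, 0.0]
force: [0.9, 0.8, -3.3]
width: 0.324
```

It is past the catch height with no contact force. I continue down to the floor.

Emit:
send_rows([
  [0, 0, 0.1],
  [0, 0, 0.2],
  [0, 0, 0.25],
  [0, 0, 0.3],
  [0, 0, 0.3],
  [0, 0, 0.3],
  [0, 0, 0.3],
  [0, 0, 0.3],
], grip=[0, 0, 0, 0, 0, 0, 0, 0], yaw=[0, 0, 0, 0, 0, 0, 0, 0])

```text
clock: 7.05
eef_pos: [0.4971, -0.1246, 0.0755]
tcp_rot: [0.713, 0.701, -0.0, 0.0]
force: [-7.9, 2.3, 17.1]
width: 0.317
```

It stopped at 0.0755, which puts the mouth at about 0.031, the well floor. I ease the push a little, then verify by camera.

Emit:
send_rows([
  [0, -0.02, -0.04],
  [0, -0.02, -0.04],
  [0, -0.02, -0.04],
  [0, -0.02, -0.04],
  [0, -0.02, -0.04],
  [0, -0.02, -0.04],
], grip=[0, 0, 0, 0, 0, 0], yaw=[0, 0, 0, 0, 0, 0])

```text
clock: 7.55
eef_pos: [0.497, -0.1246, 0.0755]
tcp_rot: [0.713, 0.701, 0.0, 0.001]
force: [-4.6, 1.2, 9.8]
width: 0.322
```

```bash
python3 - <<'E'
from h import *
s=manip.read_state();print(s["eef_pos"],s["force"],s["width"],np.abs(s["qvel"]).max())
a=manip.camera("side")
x0,y0=255,225
im=cv2.resize(a[y0:y0+100,x0:x0+100],None,fx=6,fy=6,interpolation=cv2.INTER_CUBIC)
# handle bottom square and top if seated: z=.031+.036,.031+.086
for z in(.067,.117):
    P=np.array([[.4965+sx*.014,-.1245+sy*.014,z] for sx,sy in((1,1),(1,-1),(-1,-1),(-1,1))])
    cv2.polylines(im,[((px("side",P)-[x0,y0]+.5)*6).astype(np.int32)],True,(0,255,0),1)
b=cv2.resize(a[160:260,250:283],(198,600),interpolation=cv2.INTER_CUBIC)
b=cv2.resize(a[160:260,245:312],(200,300),interpolation=cv2.INTER_CUBIC)
o=np.zeros((600,800,3),np.uint8);o[:,:600]=im;o[:300,600:]=b
cv2.imwrite("pics/c6.png",o)
E
```

```text
[ 0.49702701 -0.12456152  0.07553833] [-4.60042918  1.18569015  9.78510493] 0.32248926254622 0.002381127742141747
```

View pics/c6.png

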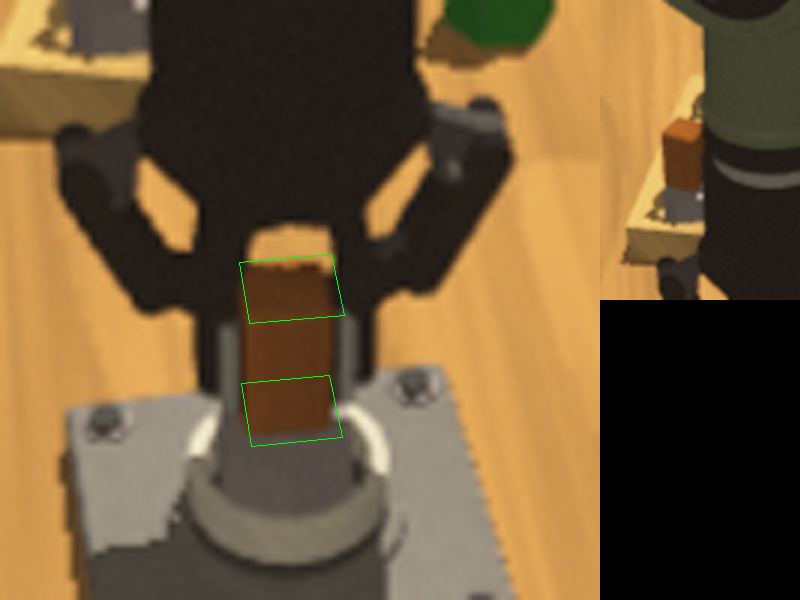

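The side picture shows the handle's lower edge (at about (290,433)) within about 1 px of the fully seated prediction, with the socket inside the collar. One numeric check that the other two drivers are unmoved, then I hand in.

```bash
python3 - <<'E'
from h import *
a=cv2.imread("pics/top0.png").astype(int);b=manip.camera("top").astype(int)
for n,u,v in(("L",184,261),("R",255,281)):
    print(n,np.abs(a-b)[v-9:v+10,u-9:u+10].mean())
print("M",np.abs(a-b)[262:281,210:229].mean())
s=manip.read_state();print(s["force"],s["eef_pos"],s["width"],s["clock"])
manip.job_done()
E
```

```text
L 6.426592797783933
R 6.457063711911357
M 78.59926131117267
[-3.24896234  1.1853943   9.2502285 ] [ 0.49701851 -0.12456834  0.0755335 ] 0.32032825492342887 7.65
the job is handed in; nothing more can be done
```

The job is handed in: the middle rack driver is seated on the clamp's nut and still held by its handle. In the images the clamp's nut was the widest (31 mm) and the middle driver the only 40 mm socket, so I took that one first. It went down on the first try.

**Last checks:**
- **Depth:** TCP height was 0.0755 m. The driver's mouth was 0.0446 m below the TCP when I gripped it, which puts it at about 0.031 m, the well floor. The height did not change when I eased the push from 17 N to about 10 N.
- **Position and angle:** the TCP is within about 1 mm of the measured nut centre, the tool is vertical, the arm is still and the opening is 0.32. A side load of about 3 N remained.
- **Other two drivers:** both rack spots look unchanged from the start in the top camera (mean difference about 6 grey levels, against 79 at the emptied pocket).
- **Disagreement:** in the side picture the handle's lower edge sat about 1 to 2 px above the seated prediction and its upper edge about 1 px below. I took that as edge and calibration error, since the driver had already passed every possible catch height.

The clock stood at 7.65 s of the 72 s allowed. My moves stayed clear of the mallet, plane, offcut and jar, but I did not recheck their positions at the end.

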